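# Load the spacer collar on the cake stand and drop it home with the release pedal

### The arm

A 7-joint arm with a two-finger parallel gripper is mounted at the origin on the work surface. World frame = base frame: x ahead of the robot, y to its left, z up, the work surface at z = 0. Lengths are in m, angles in rad, forces in N, time in s.
With the tool pointing down it reaches from about 0.425 to 0.925 m from the base axis. Payload 6.8 kg.
Tool frame: the origin (TCP) lies on the centre line of the jaws, within the pads' length; the fingertips stand 14 mm ahead of it and the grasp point (between the pads) lies 5 mm behind it (r.tips_ahead is the distance from the TCP to the fingertips, in m); z points along the fingers, y is the line along which they close (so a half turn about z gives the same grasp; the last joint's range is limited). The gripper opens to 85 mm and grips with 20 to 120 N. Pads are 22 mm wide; open, the fingers measure 114 mm over their backs; the gripper's body (76 mm by 85 mm) begins 54 mm behind the grasp point. The pads swing forward as they close: fully open they stand 13 mm farther back than shut.
Start: joints at [1.181, 0.477, 0.022, 1.555, -0.011, 1.109, -0.083], TCP at [0.188, -0.648, 0.245] pointing down, gripper open.
Joint ranges: [-2.96, 2.96], [-0.34, 2.1], [-1.41, 1.46], [0.24, 2.44], [-1.37, 4.51], [0.17, 1.92], [-2.96, 2.96]. Speed limits (rad/s): [2.39, 2.39, 3.14, 3.14, 3.14, 3.14, 3.14].

### API

Orientations are given as a rotation vector (axis times angle).
In Python, from bench import r, eyes gives the robot as it stands.
- The arm moves only by the tool step_arm, never from a script. Its argument "rows" is a list of rows, each a list of 6 numbers: the shift along the world's x, y, z in units of 60 cm (1.0 is 60 cm), then the turn, a rotation vector about the world's x, y, z in units of pi rad (1.0 is pi rad). In form: [[x, y, z, rx, ry, rz], ...]. A call has 1 to 5 rows; each row is the pose to reach, as a shift and turn from the pose commanded when the call began, turning the shorter way round; what a row does not reach only later rows make up. A row lasts 1/12 s, in which the tool goes at most 41.7 mm and 7.16 degrees, less where a joint would pass 70% of its speed; a pose out of reach is approached as far as the arm can. A call with a number of a shift or a turn outside -1 to 1 is refused whole. A call with a gripper value outside its range is refused whole. "jaw" is the closure, from 0 (fully open) to 1 (shut), set as the call begins (left out, the last holds). The fingers move at their own pace and stop on an object; "squeeze" is the grip in N (left out, the last holds). Time passes only in rows, so rows that repeat a pose let the fingers close. It gives the time, the measured TCP pose, the force, the opening and the grip force at its end, in the units of the state.
- r.get_obs(): the state, without advancing time (a new reading comes with each control period).
- eyes.grab_frame(name): name is "scene" or "side" or "wrist"; returns the picture (420x560x3 uint8, red, green, blue); there is no depth.
- eyes.camera_info(name): a dict with "mtx" (3x3 intrinsics, pixels), "extrinsics" (4x4, takes a point from camera to world coordinates); the wrist camera has in their place "tool_from_camera" (4x4, takes a point from camera to tool coordinates, whose origin is the TCP and whose axes are the flange's). Camera axes: x right, y down, z forward; pixel columns grow to the right and rows downward; lengths in m; the calibration is good to about 2 mm. A picture is of the moment at which its call begins: read the wrist's pose just before it. camera_info takes no time and is no camera call.
- r.hand_in(): hands the job in; it is judged then, once.
The state is a dict: "clock": time; "joints": joint angles; "qvel": joint speeds; "tau": joint torques, N m; "tcp_pos": TCP position; "orientation": TCP orientation; "contact_force": force on the tool from outside, world axes, zero at the start; "moment": the same for the moment, N m; "grip_width": finger opening in m; "gripper_force": force on a finger pad.
Only numpy, scipy, OpenCV 4.12 (cv2) and the standard library are available. Lean on these libraries where they do the work, as an engineer would, in place of code of your own. Each camera call takes 0.05 s, during which the arm holds its last target. There are 200 camera calls.

### The job

Slide the thick steel spacer collar over the cake stand's post, set it down on the three little catches and let go of it. Then press the stand's spring pedal down until it is firmly on its stop, wherever that is set today, with about 20 N and never more than 35 N; keep it there until the collar has dropped home onto the hub, and let the pedal back up under control so it does not snap up. Leave everything else on the counter where it is.

Things in the scene. Friction and masses are not known exactly. Their poses are not given: they have to be found in the camera images.
- collar: The part to load: a plain thick-walled round steel ring, 44 mm outside diameter, 24 mm bore, 35 mm high, 0.1 to 0.25 kg, standing on the counter with its bore upright. Origin at the centre of its underside, z up along the bore.
- stand: Single-tier cake stand bolted to the counter; origin on the post axis at counter level, z up. A white tier disc (170 mm diameter, top 66 mm up, three macaroons reaching 85 mm on its +y half) carries a steel hub and a 20 mm post. A 70 mm wide, 10 mm thick foot runs out along its own -y under the pedal to 210 mm from the post axis. The pedal points along the stand's -y.
- post_top (a point): Top centre of the stand's upright steel post, 165 mm above the counter. The post is 20 mm in diameter, its top 9 mm tapered to 9 mm diameter.
- catch_level (a point): Point on the post axis level with the tops of the three catches, 115 mm up: dark tongues 6 mm wide, 120 degrees apart, sticking out to 20 mm from the axis. The collar first rests on them, underside at this height. They draw into the post as the pedal goes down and are clear before it reaches its stop; the collar then falls 45 mm.
- seat (a point): Point on the post axis level with the top of the steel hub (58 mm diameter) on which the collar finally sits, 70 mm above the counter.
- pedal (a joint): Pedal angle in rad: 0 = up at rest, growing as pressed. Its stop is hard and set differently each time by a movable dark steel block (44 x 16 x 18 mm) on the foot under the pedal's arm, anywhere from 0.14 to 0.25 rad, so it must be felt for. A spring pushes it up: at the tread's centre about 3 N starts it, 6 to 9 N brings it to the stop, then the force rises steeply. Let go, it snaps up.
- pedal_hinge (a point): Point on the pedal's hinge axis, which runs along the stand's x, 50 mm from the post axis along the stand's -y, 45 mm above the counter.
- tread (a point): Centre of the upper face of the ribbed steel tread plate at the pedal's outer end, 56 mm (its x) by 44 mm (its y) by 8 mm thick, 165 mm from the post axis. Axes: z up out of the tread (level when the pedal is up, tilted by the pedal angle when down). It is 57 mm above the counter at rest, and goes down 16 to 29 mm to the stop.
- cake_ring: Bystander: thin-walled steel mousse ring, 66 mm outside diameter, 45 mm high. Origin at the centre of its underside.
- ramekin: Bystander: white ceramic cup, 68 mm diameter, 38 mm high. Origin at the centre of its underside.
- jar: Bystander: amber glass jar, 64 mm diameter, 85 mm high. Origin at the centre of its underside.
- palette_knife: Bystander: flat palette knife lying on the counter, about 0.25 m long along its x.
- cake: Bystander: white display cake with a red berry on a 96 mm gold disc, 73 mm high. Origin at the centre of its underside.
- tart: Bystander: brown tart on an 84 mm gold disc, 48 mm high. Origin at the centre of its underside.
Not all that is in view belongs to the job. Leave any turquoise look-alike of the collar alone.

How it is judged:
On the way, in this order (a step that is already met when the one before it is completed fails the run):
1. The collar stands on the three catches, around the post, let go, with the pedal up (horizontal distance between collar and seat below 0.005 m and angle between collar's own z axis and vertical below 0.1 rad and height (world z) of collar between 0.111 and 0.119 m and contact force between the fingers and collar below 0.05 N and value of joint pedal below 0.03 rad), for 0.2 s.
2. The pedal is held firmly on its stop (pressed with more than 12 N, more than the spring alone takes) and the collar has dropped onto the hub (value of joint pedal above 0.13 rad and contact force between any of the fingers, the arm and pedal above 12 N and height (world z) of collar below 0.074 m), for 0.3 s.
At the end, for the whole second after the job is handed in: The collar rests on the hub around the post (underside within 4 mm of the hub's top, within 5 mm of the post axis, tilted under 0.1 rad), at rest, and the pedal is back up (within 0.02 rad of 0) (horizontal distance between collar and seat below 0.005 m and angle between collar's own z axis and vertical below 0.1 rad and height (world z) of collar between 0.066 and 0.074 m and value of joint pedal below 0.02 rad and linear speed of collar below 0.02 m/s); the robot touches nothing.
It fails at once if The pedal is pressed with more than 35 N (contact force between any of the arm, the fingers and pedal above 35 N).
It fails at once if The pedal snaps up (faster than 2 rad/s, about 0.23 m/s at the tread) (velocity of joint pedal below -2 rad/s).
It fails at once if A bystander is moved by more than 20 mm or tipped over (distance of any of cake_ring, ramekin, jar, palette_knife, cake, tart from where it was at the start of the episode above 0.02 m or angle between any of cake_ring, ramekin, jar, palette_knife, cake, tart's own z axis and vertical above 0.5 rad).
It also fails if it takes over 58 s, if anything falls off the work surface, if the arm or the gripper's body presses on something with over 40 N, if the wrist force passes 120 N, or if a joint passes its speed limit or range.

## Working session

There is one attempt and no reset: what is moved stays moved. The work goes in short steps, Python scripts to look and compute and a tool call to move; the robot and the scene stay as the last step left them, time stands still between calls to the robot, and variables do not carry over. Pictures are saved under pics/ and viewed, at most 10 in all, crops included, and the job is handed in when it is done.

Besides the shell and the picture viewer there is one more tool, called after "Call:" by a JSON object that holds its "method" and its "body". step_arm: Moves the arm, as the interface text tells. Shifts and turns lie within -1 to 1; 1 stands for 60 cm of shift or pi rad of turn. Its arguments: {"type":"object","properties":{"rows":{"type":"array"},"jaw":{"type":"number"},"squeeze":{"type":"number"}},"required":["rows"]}

```bash
mkdir -p pics; cat > h.py <<'E'
import numpy as np, cv2
from bench import r, eyes
from scipy.spatial.transform import Rotation as R
def grab(n,f):
    im=eyes.grab_frame(n); cv2.imwrite('pics/'+f,im[:,:,::-1]); return im
def cam(n,obs=None):
    c=eyes.camera_info(n); K=np.array(c['mtx'])
    if n=='wrist':
        T=np.eye(4);T[:3,:3]=R.from_rotvec(obs['orientation']).as_matrix();T[:3,3]=obs['tcp_pos']
        return K,T@np.array(c['tool_from_camera'])
    return K,np.array(c['extrinsics'])
def ray(K,E,u,v):
    d=E[:3,:3]@np.linalg.solve(K,[u,v,1.]); return E[:3,3],d/np.linalg.norm(d)
def onplane(K,E,u,v,z):
    o,d=ray(K,E,u,v); return o+d*(z-o[2])/d[2]
def proj(K,E,p):
    q=K@(E[:3,:3].T@(np.array(p)-E[:3,3])); return q[:2]/q[2]
E
python3 - <<'E'
from h import *
print(r.get_obs(), r.tips_ahead)
a=grab('scene','s.png');b=grab('side','d.png');o=r.get_obs();c=grab('wrist','w.png')
for n in('scene','side'): print(n,cam(n)[0].round(1).tolist(),cam(n)[1].round(3).tolist())
print(eyes.camera_info('wrist'))
E
```

```text
{'clock': 0.0, 'joints': array([ 1.18090725,  0.47778071,  0.02234647,  1.55647238, -0.01149135,
        1.10931833, -0.08310435]), 'qvel': array([ 0.00034345, -0.00082197,  0.00107948,  0.00045817, -0.00046627,
       -0.00148071,  0.00039633]), 'tau': array([-2.93574494e-04, -5.96452475e+01,  1.60752553e+00, -2.81201220e+01,
        1.23534122e-02,  9.31507180e-03,  6.46067818e-06]), 'tcp_pos': array([ 0.18751802, -0.64782371,  0.24433001]), 'orientation': array([-3.10867104e+00, -4.40939880e-01,  6.37153081e-04]), 'contact_force': array([ 0.16408619, -0.68322815, -0.28343504]), 'moment': array([0.06646704, 0.00550798, 0.01099353]), 'gripper_force': 0.0, 'grip_width': 0.08564124319326191} 0.014
scene [[470.1, 0.0, 280.0], [0.0, 470.1, 203.7], [0.0, 0.0, 1.0]] [[0.752, 0.359, -0.552, 1.299], [0.659, -0.419, 0.625, -0.791], [-0.007, -0.834, -0.552, 0.842], [0.0, 0.0, 0.0, 1.0]]
side [[421.0, 0.0, 276.7], [0.0, 421.0, 205.6], [0.0, 0.0, 1.0]] [[-0.914, -0.291, 0.282, 0.3], [-0.405, 0.636, -0.657, 0.689], [0.012, -0.715, -0.699, 0.803], [0.0, 0.0, 0.0, 1.0]]
{'mtx': array([[328.83232789,   0.        , 275.59616964],
       [  0.        , 328.83232789, 207.54829373],
       [  0.        ,   0.        ,   1.        ]]), 'tool_from_camera': array([[ 1.93358434e-04, -9.53163968e-01, -3.02453984e-01,
         7.84608377e-02],
       [ 9.99999848e-01,  3.40520117e-04, -4.33828315e-04,
        -1.07036521e-03],
       [ 5.16501184e-04, -3.02453854e-01,  9.53163889e-01,
        -1.28991971e-01],
       [ 0.00000000e+00,  0.00000000e+00,  0.00000000e+00,
         1.00000000e+00]])}
```

View pics/s.png

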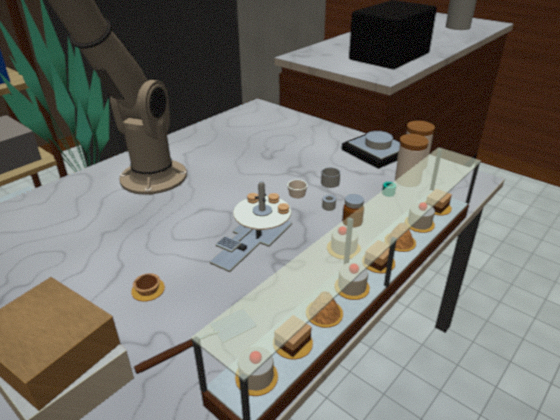

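View pics/d.png

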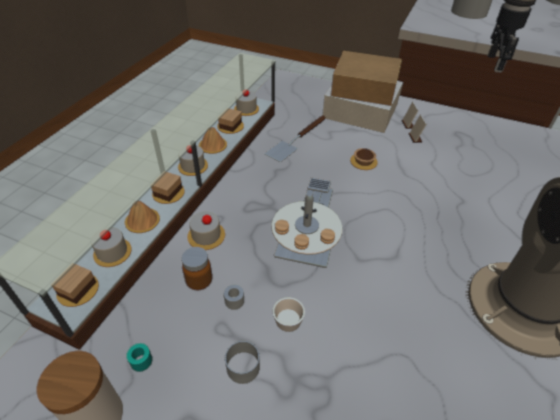

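The scene view shows the collar at about (329,202), the post top at (262,183) and the tread at (228,243). In the side view they are at (234,293), (309,195) and (319,186). The jar is next to the collar. The turquoise ring is the decoy.

```bash
python3 - <<'E'
from h import *
S=cam('scene');D=cam('side')
def tri(a,b):
    o1,d1=ray(*S,*a);o2,d2=ray(*D,*b)
    t=np.linalg.lstsq(np.c_[d1,-d2],o2-o1,rcond=None)[0]
    p,q=o1+d1*t[0],o2+d2*t[1]; return ((p+q)/2).round(4),np.linalg.norm(p-q).round(4)
for n,a,b in [('collar',(329,199),(234,292)),('post',(262,183),(309,195)),('tread',(228,243),(319,186))]: print(n,tri(a,b))
for n,a,b,z in [('collar',(329,199),(234,292),.035),('post',(262,183),(309,195),.165),('tread',(228,243),(319,186),.057),('jar',(353,200),(196,257),.085),('ramekin',(297,184),(289,309),.038),('ring',(331,172),(243,353),.045),('cake',(344,232),(206,222),.06)]:
    print(n,onplane(*S,*a,z).round(3),onplane(*D,*b,z).round(3))
a=cv2.imread('pics/s.png');b=cv2.imread('pics/d.png')
c1=cv2.resize(a[165:285,205:365],(640,480),interpolation=cv2.INTER_CUBIC)
cv2.imwrite('pics/c1.png',c1)
c2=cv2.resize(b[170:330,180:360],(675,600),interpolation=cv2.INTER_CUBIC); cv2.imwrite('pics/c2.png',c2)
E
```

```text
collar (array([0.5878, 0.2479, 0.0315]), np.float64(0.0021))
post (array([0.5081, 0.0265, 0.1611]), np.float64(0.0035))
tread (array([ 0.5298, -0.1327,  0.0521]), np.float64(0.0012))
collar [0.592 0.244 0.035] [0.586 0.249 0.035]
post [0.515 0.022 0.165] [0.506 0.029 0.165]
tread [ 0.534 -0.137  0.057] [ 0.529 -0.127  0.057]
jar [0.692 0.222 0.085] [0.684 0.233 0.085]
ramekin [0.46  0.245 0.038] [0.461 0.241 0.038]
ring [0.505 0.373 0.045] [0.502 0.369 0.045]
cake [0.744 0.103 0.06 ] [0.732 0.114 0.06 ]
```

View pics/c1.png

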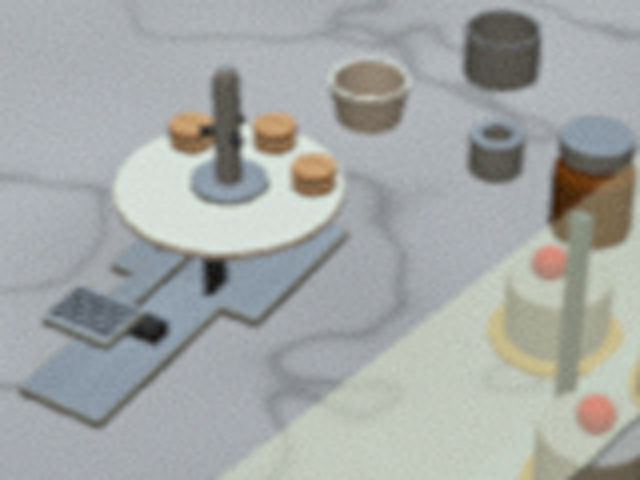

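View pics/c2.png

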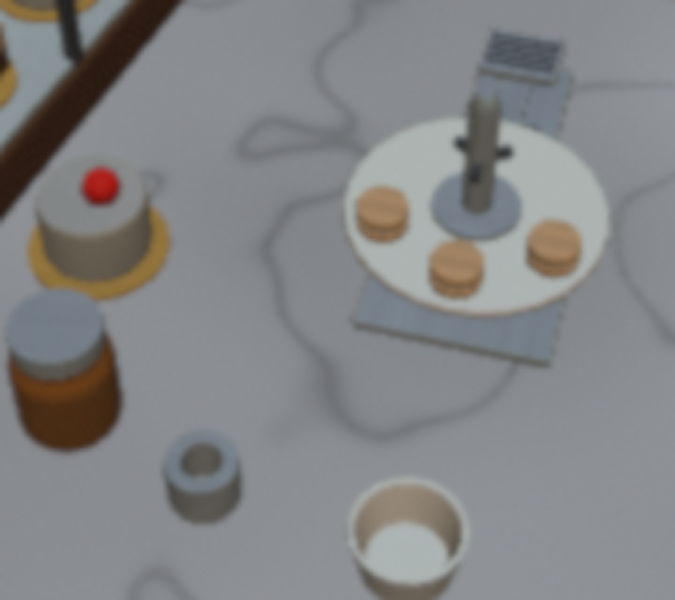

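Call:
{"method": "step_arm", "body": {"rows": [[0.175, 0.3, 0, 0, 0, 0], [0.175, 0.3, 0, 0, 0, 0], [0.175, 0.3, 0, 0, 0, 0], [0.175, 0.3, 0, 0, 0, 0], [0.175, 0.3, 0, 0, 0, 0]]}}

```text
clock: 0.57
tcp_pos: [0.2932, -0.4665, 0.2451]
orientation: [-3.11, -0.441, 0.0]
contact_force: [1.5, 0.1, 0.7]
grip_width: 0.0859
gripper_force: 0.0
```

Call:
{"method": "step_arm", "body": {"rows": [[0.175, 0.3, 0, 0, 0, 0], [0.175, 0.3, 0, 0, 0, 0], [0.175, 0.3, 0, 0, 0, 0], [0.175, 0.3, 0, 0, 0, 0], [0.175, 0.3, 0, 0, 0, 0]]}}

```text
clock: 0.98
tcp_pos: [0.3981, -0.2866, 0.2454]
orientation: [3.11, 0.441, -0.0]
contact_force: [1.0, -1.2, -0.2]
grip_width: 0.0855
gripper_force: 0.0
```

Call:
{"method": "step_arm", "body": {"rows": [[0.073, 0.243, 0, 0, 0, -0.04], [0.073, 0.243, 0, 0, 0, -0.04], [0.073, 0.243, 0, 0, 0, -0.04], [0.073, 0.243, 0, 0, 0, -0.04], [0.073, 0.243, 0, 0, 0, -0.04]]}}

```text
clock: 1.4
tcp_pos: [0.4433, -0.1355, 0.2456]
orientation: [-3.129, -0.261, -0.002]
contact_force: [-0.5, -1.0, -1.0]
grip_width: 0.0855
gripper_force: 0.0
```

Call:
{"method": "step_arm", "body": {"rows": [[0.073, 0.243, 0, 0, 0, -0.04], [0.073, 0.243, 0, 0, 0, -0.04], [0.073, 0.243, 0, 0, 0, -0.04], [0.073, 0.243, 0, 0, 0, -0.04], [0.073, 0.243, 0, 0, 0, -0.04]]}}

```text
clock: 1.82
tcp_pos: [0.4867, 0.0107, 0.2458]
orientation: [-3.137, -0.063, -0.003]
contact_force: [0.3, -0.7, 0.1]
grip_width: 0.0852
gripper_force: 0.0
```

Call:
{"method": "step_arm", "body": {"rows": [[0.073, 0.243, 0, 0, 0, -0.04], [0.073, 0.243, 0, 0, 0, -0.04], [0.073, 0.243, 0, 0, 0, -0.04], [0.073, 0.243, 0, 0, 0, -0.04], [0.073, 0.243, 0, 0, 0, -0.04]]}}

```text
clock: 2.23
tcp_pos: [0.5295, 0.1566, 0.2456]
orientation: [-3.134, 0.135, -0.001]
contact_force: [0.5, 0.8, 0.7]
grip_width: 0.0856
gripper_force: 0.0
```

Call:
{"method": "step_arm", "body": {"rows": [[0, 0, 0, 0, 0, 0], [0, 0, 0, 0, 0, 0]]}}

```text
clock: 2.4
tcp_pos: [0.5289, 0.1476, 0.2448]
orientation: [3.137, -0.15, -0.002]
contact_force: [-0.1, -0.8, 0.3]
grip_width: 0.0856
gripper_force: 0.0
```

```bash
python3 - <<'E'
from h import *
o=r.get_obs(); im=grab('wrist','w1.png'); np.save('w1.npy',np.r_[o['tcp_pos'],o['orientation']])
W=cam('wrist',o)
print(proj(*W,[.588,.248,.035]),proj(*W,[.509,.027,.165]),proj(*W,[.53,-.133,.057]),o['qvel'].round(3))
E
```

```text
[172.17588089 132.78871311] [455.7561048  235.20351407] [566.51357276 157.43252284] [ 0.022 -0.012  0.016  0.013 -0.002  0.001 -0.004]
```

View pics/w1.png

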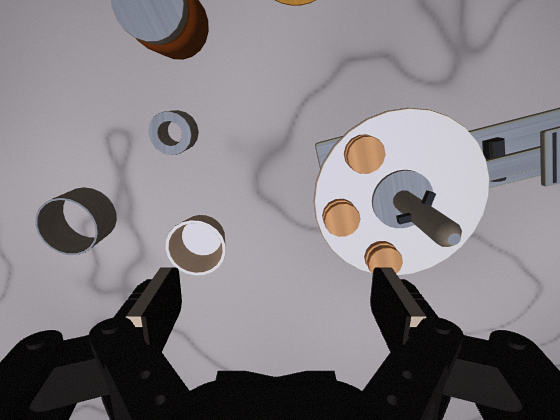

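The wrist view shows the collar top near (170,132), the disc centred near (400,190), the post tip at (454,240) and the foot running right. I'll fit circles to the rim rays.

```bash
cat >> h.py <<'E'
def circ(P):
    A=np.c_[2*P[:,:2],np.ones(len(P))]; s=np.linalg.lstsq(A,(P[:,:2]**2).sum(1),rcond=None)[0]
    return s[0],s[1],np.sqrt(s[2]+s[0]**2+s[1]**2)
def blob(mask,uv,hull=True):
    cs,_=cv2.findContours(mask.astype(np.uint8),cv2.RETR_EXTERNAL,cv2.CHAIN_APPROX_NONE)
    c=max(cs,key=lambda c:cv2.pointPolygonTest(c,uv,True)); return (cv2.convexHull(c) if hull else c)[:,0,:]+0.0
E
python3 - <<'E'
from h import *
p=np.load('w1.npy');o=dict(tcp_pos=p[:3],orientation=p[3:]);W=cam('wrist',o)
im=cv2.imread('pics/w1.png').astype(int)
for uv in [(155,132),(190,140),(171,132),(140,110),(350,250),(300,180),(385,190),(454,240)]: print(uv,im[uv[1],uv[0]])
def fit(mask,uv,z):
    h=blob(mask,uv); P=np.array([onplane(*W,u,v,z) for u,v in h]); return np.round(circ(P),4),len(h)
g=im.min(2)
for t in(190,205): print('disc',t,fit(g>t,(400,150),.066))
hsv=cv2.cvtColor(cv2.imread('pics/w1.png'),cv2.COLOR_BGR2HSV).astype(int)
print(hsv[132,155],hsv[140,193],hsv[110,140],hsv[190,385],hsv[180,300])
d=(im[:,:,0]-im[:,:,2])
print(d[132,150:200:3].tolist(),d[110,140],g[132,150:200:3].tolist())
E
```

```text
(155, 132) [150 138 132]
(190, 140) [69 70 72]
(171, 132) [165 158 164]
(140, 110) [165 157 163]
(350, 250) [218 209 211]
(300, 180) [160 154 159]
(385, 190) [154 141 136]
(454, 240) [150 138 132]
disc 190 (array([0.5068, 0.0286, 0.0835]), 59)
disc 205 (array([0.507 , 0.0286, 0.0833]), 57)
[110  31 150] [18 50 51] [143  12 165] [112  30 154] [145  10 160]
[20, 18, 22, -9, -10, -10, -3, 1, 2, 0, -1, 19, 20, 23, -9, -10, -4] 2 [137, 130, 134, 45, 45, 42, 121, 158, 160, 160, 162, 141, 139, 145, 43, 44, 89]
```

```bash
python3 - <<'E'
from h import *
p=np.load('w1.npy');o=dict(tcp_pos=p[:3],orientation=p[3:]);W=cam('wrist',o)
bgr=cv2.imread('pics/w1.png');im=bgr.astype(int);d=cv2.medianBlur(np.clip(im[:,:,0]-im[:,:,2]+50,0,255).astype(np.uint8),3)
m=d>61
def fit(mask,uv,z):
    h=blob(mask,uv); P=np.array([onplane(*W,u,v,z) for u,v in h]); return np.round(circ(P),4),cv2.minAreaRect(h.astype(np.float32))
print('collar',fit(m,(152,132),.035)); print('hub',fit(m,(385,190),.070)); print('tip',fit(m,(454,240),.165))
# tread / foot edges
K=np.zeros_like(m);K[100:200,440:]=m[100:200,440:]
cs,_=cv2.findContours(K.astype(np.uint8),cv2.RETR_EXTERNAL,cv2.CHAIN_APPROX_NONE)
for c in cs:
    if len(c)>30:print(c[:,0].min(0),c[:,0].max(0),cv2.approxPolyDP(c,4,True)[:,0].tolist())
c=blob(m,(455,239));print(c.mean(0))
for uv in [(471,130),(559,111),(317,145),(329,172)]: print(uv,onplane(*W,*uv,.010).round(4))
E
```

```text
collar (array([0.5879, 0.2512, 0.0209]), ((169.0384521484375, 132.80767822265625), (43.543968200683594, 39.66106414794922), 56.3099365234375))
hub (array([0.5065, 0.0282, 0.0288]), ((399.7165832519531, 197.16514587402344), (49.372657775878906, 61.20874786376953), 29.19748306274414))
tip (array([0.5063, 0.028 , 0.0042]), ((454.25006103515625, 238.75003051757812), (9.899494171142578, 12.020814895629883), 45.0))
[487 150] [540 186] [[539, 151], [488, 162], [489, 185], [539, 174]]
[547 132] [553 184] [[548, 132], [551, 184]]
[556 130] [559 182] [[557, 130], [559, 182]]
[472 111] [559 153] [[559, 111], [472, 135], [481, 149], [483, 139], [495, 136], [505, 140], [506, 153], [536, 146], [542, 129], [559, 125]]
[454.66666667 238.55555556]
(471, 130) [ 0.5587 -0.0659  0.01  ]
(559, 111) [ 0.5698 -0.1573  0.01  ]
(317, 145) [0.5586 0.1006 0.01  ]
(329, 172) [0.5273 0.0889 0.01  ]
```

Call:
{"method": "step_arm", "body": {"rows": [[0.0983, 0.1727, -0.12, 0, 0, 0], [0.0983, 0.1727, -0.16, 0, 0, 0], [0.0983, 0.1727, -0.22, 0, 0, 0], [0.0983, 0.1727, -0.24, 0, 0, 0], [0.0983, 0.1727, -0.24, 0, 0, 0]], "jaw": 0, "squeeze": 40}}

```text
clock: 2.87
tcp_pos: [0.5875, 0.2516, 0.0976]
orientation: [3.136, -0.151, -0.004]
contact_force: [-0.3, 1.0, 1.5]
grip_width: 0.0854
gripper_force: 0.0
```

Call:
{"method": "step_arm", "body": {"rows": [[0, 0, 0, 0, 0, 0], [0, 0, 0, 0, 0, 0]]}}

```text
clock: 3.03
tcp_pos: [0.5875, 0.2505, 0.1002]
orientation: [3.136, -0.151, -0.004]
contact_force: [0.3, -0.0, 0.1]
grip_width: 0.0854
gripper_force: 0.0
```

```bash
python3 - <<'E'
from h import *
o=r.get_obs(); im=grab('wrist','w2.png'); W=cam('wrist',o)
print(o['tcp_pos'],o['orientation'],proj(*W,[.5879,.2512,.035]))
bgr=cv2.imread('pics/w2.png');i=bgr.astype(int);d=cv2.medianBlur(np.clip(i[:,:,0]-i[:,:,2]+50,0,255).astype(np.uint8),3)
uv=proj(*W,[.5879+.017,.2512,.035]); h=blob(d>61,tuple(map(float,uv)))
print(circ(np.array([onplane(*W,u,v,.035) for u,v in h])))
E
```

```text
[0.58753072 0.25054114 0.10024693] [ 3.13571506 -0.15130535 -0.004011  ] [276.54715459 231.36679958]
(np.float64(0.5879711084535845), np.float64(0.2511819122652383), np.float64(0.021149772591043))
```

Call:
{"method": "step_arm", "body": {"rows": [[0.0007, 0.001, -0.05, 0, 0, 0], [0.0007, 0.001, -0.09, 0, 0, 0], [0.0007, 0.001, -0.115, 0, 0, 0], [0.0007, 0.001, -0.13, 0, 0, 0], [0.0007, 0.001, -0.13, 0, 0, 0]]}}

```text
clock: 3.5
tcp_pos: [0.5883, 0.2518, 0.0229]
orientation: [3.137, -0.151, -0.001]
contact_force: [0.2, -0.0, 0.6]
grip_width: 0.0852
gripper_force: 0.0
```

Call:
{"method": "step_arm", "body": {"rows": [[0, 0, 0, 0, 0, 0], [0, 0, 0, 0, 0, 0], [0, 0, 0, 0, 0, 0], [0, 0, 0, 0, 0, 0], [0, 0, 0, 0, 0, 0]], "jaw": 1}}

```text
clock: 3.92
tcp_pos: [0.5894, 0.2535, 0.0249]
orientation: [-3.137, 0.15, -0.003]
contact_force: [-1.2, -0.4, 6.7]
grip_width: 0.0423
gripper_force: 41.4
```

Call:
{"method": "step_arm", "body": {"rows": [[0, 0, 0, 0, 0, 0], [0, 0, 0, 0, 0, 0], [0, 0, 0, 0, 0, 0], [0, 0, 0, 0, 0, 0], [0, 0, 0, 0, 0, 0]]}}

```text
clock: 4.33
tcp_pos: [0.5894, 0.2535, 0.0249]
orientation: [-3.137, 0.15, -0.003]
contact_force: [-0.6, -1.4, 6.9]
grip_width: 0.0422
gripper_force: 41.5
```

Call:
{"method": "step_arm", "body": {"rows": [[0, 0, 0.04, 0, 0, 0], [0, 0, 0.1, 0, 0, 0], [0, 0, 0.34, 0, 0, 0], [0, 0, 0.34, 0, 0, 0], [0, 0, 0.34, 0, 0, 0]]}}

```text
clock: 4.75
tcp_pos: [0.5879, 0.2531, 0.2104]
orientation: [3.138, -0.149, -0.001]
contact_force: [0.7, 0.3, -1.4]
grip_width: 0.0418
gripper_force: 41.0
```

Call:
{"method": "step_arm", "body": {"rows": [[-0.025, -0.069, 0.03, 0, 0, 0], [-0.05, -0.137, 0.03, 0, 0, 0], [-0.075, -0.206, 0.03, 0, 0, 0], [-0.1, -0.274, 0.03, 0, 0, 0], [-0.12, -0.32, 0.03, 0, 0, 0]]}}

```text
clock: 5.17
tcp_pos: [0.5156, 0.0593, 0.2268]
orientation: [3.138, -0.149, 0.002]
contact_force: [0.4, -0.6, -0.1]
grip_width: 0.0419
gripper_force: 41.1
```

Call:
{"method": "step_arm", "body": {"rows": [[-0.016, -0.052, 0, 0, 0, 0], [-0.016, -0.052, 0, 0, 0, 0], [-0.016, -0.052, 0, 0, 0, 0], [-0.016, -0.052, 0, 0, 0, 0], [-0.016, -0.052, 0, 0, 0, 0]]}}

```text
clock: 5.58
tcp_pos: [0.5073, 0.0317, 0.2266]
orientation: [-3.137, 0.146, -0.001]
contact_force: [-0.5, 0.4, -1.5]
grip_width: 0.0417
gripper_force: 41.2
```

```bash
python3 - <<'E'
from h import *
o=r.get_obs(); im=grab('wrist','w3.png'); b=grab('side','d3.png');a=grab('scene','s3.png')
print(o['tcp_pos'],o['orientation'],o['grip_width'],o['contact_force'])
A=cv2.resize(a[120:220,212:312],(400,400),interpolation=cv2.INTER_CUBIC)
B=cv2.resize(b[120:240,255:355],(333,400),interpolation=cv2.INTER_CUBIC)
w=cv2.resize(im[200:400,180:380],(400,400)) 
cv2.imwrite('pics/m3.png',np.hstack([A,B])[:,:,::-1])
E
```

```text
[0.50725425 0.03166814 0.22658473] [-3.13729862e+00  1.45784774e-01 -1.04483799e-03] 0.0417414251229115 [-0.52134357  0.3977612  -1.5484508 ]
```

View pics/w3.png

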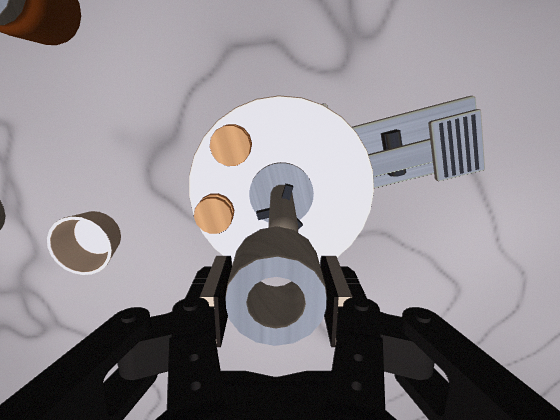

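View pics/m3.png

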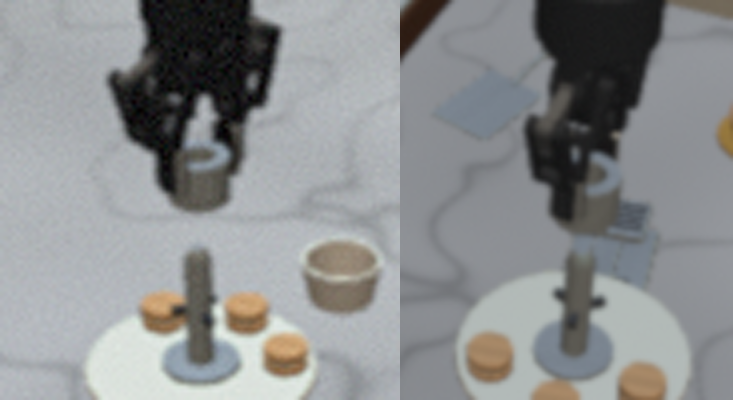

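The collar is held upright above the post, with its top face near (275,300). The tread is near (457,145). Next I'll measure the collar's offset from the post.

```bash
python3 - <<'E'
from h import *
o=r.get_obs(); W=cam('wrist',o)
bgr=cv2.imread('pics/w3.png');i=bgr.astype(int);d=cv2.medianBlur(np.clip(i[:,:,0]-i[:,:,2]+50,0,255).astype(np.uint8),3)
m=d>61
for z in (.2320,.2367,.2415):
    h=blob(m,(236.,300.)); print(z,np.round(circ(np.array([onplane(*W,u,v,z) for u,v in h])),4))
h=blob(m,(436.,150.)); q=cv2.minAreaRect(h.astype(np.float32)); print(q)
b=cv2.boxPoints(q); print(np.array([onplane(*W,*p,.057) for p in b]).round(4), onplane(*W,*q[0],.057))
h=blob(m,(256.,190.)); print('hub',np.round(circ(np.array([onplane(*W,u,v,.07) for u,v in h[h[:,1]<200]])),4))
E
```

```text
0.232 [0.5028 0.0332 0.022 ]
0.2367 [0.5059 0.0329 0.0211]
0.2415 [0.5091 0.0326 0.0203]
((459.1036376953125, 145.43292236328125), (62.945980072021484, 48.0377197265625), 83.6598129272461)
[[ 0.561  -0.1091  0.057 ]
 [ 0.5616 -0.1502  0.057 ]
 [ 0.505  -0.1618  0.057 ]
 [ 0.504  -0.1183  0.057 ]] [ 0.53371848 -0.1347749   0.057     ]
hub [0.506  0.0282 0.0291]
```

Call:
{"method": "step_arm", "body": {"rows": [[0.001, -0.0077, 0, 0, 0, 0], [0.001, -0.0077, -0.02, 0, 0, 0], [0.001, -0.0077, -0.035, 0, 0, 0], [0.001, -0.0077, -0.04, 0, 0, 0], [0.001, -0.0077, -0.04, 0, 0, 0]]}}

```text
clock: 6.15
tcp_pos: [0.5067, 0.0253, 0.2012]
orientation: [3.138, -0.149, -0.004]
contact_force: [-0.4, 0.2, -1.7]
grip_width: 0.042
gripper_force: 41.1
```

```bash
python3 - <<'E'
from h import *
o=r.get_obs(); grab('wrist','w4.png'); W=cam('wrist',o)
bgr=cv2.imread('pics/w4.png');i=bgr.astype(int);d=cv2.medianBlur(np.clip(i[:,:,0]-i[:,:,2]+50,0,255).astype(np.uint8),3)
h=blob(d>61,(236.,300.)); print(o['tcp_pos'],np.round(circ(np.array([onplane(*W,u,v,o['tcp_pos'][2]+.0101) for u,v in h])),4))
E
```

```text
[0.50672215 0.02532047 0.20116881] [0.5053 0.0268 0.0212]
```

Call:
{"method": "step_arm", "body": {"rows": [[0.0018, 0.0023, 0, 0, 0, 0], [0.0018, 0.0023, 0, 0, 0, 0], [0.0018, 0.0023, -0.01, 0, 0, 0], [0.0018, 0.0023, -0.02, 0, 0, 0], [0.0018, 0.0023, -0.03, 0, 0, 0]]}}

```text
clock: 6.62
tcp_pos: [0.5085, 0.0266, 0.1837]
orientation: [3.138, -0.15, 0.0]
contact_force: [-0.7, 0.8, -1.3]
grip_width: 0.0417
gripper_force: 41.1
```

Call:
{"method": "step_arm", "body": {"rows": [[0, 0, -0.01, 0, 0, 0], [0, 0, -0.02, 0, 0, 0], [0, 0, -0.03, 0, 0, 0], [0, 0, -0.03, 0, 0, 0]]}}

```text
clock: 6.95
tcp_pos: [0.5077, 0.0265, 0.1648]
orientation: [3.138, -0.149, -0.004]
contact_force: [-1.2, 0.4, -0.5]
grip_width: 0.0419
gripper_force: 41.1
```

Call:
{"method": "step_arm", "body": {"rows": [[0, 0, -0.01, 0, 0, 0], [0, 0, -0.02, 0, 0, 0], [0, 0, -0.03, 0, 0, 0], [0, 0, -0.037, 0, 0, 0], [0, 0, -0.037, 0, 0, 0]]}}

```text
clock: 7.37
tcp_pos: [0.5079, 0.0266, 0.143]
orientation: [3.138, -0.149, -0.003]
contact_force: [0.7, -0.8, -0.6]
grip_width: 0.042
gripper_force: 41.1
```

Call:
{"method": "step_arm", "body": {"rows": [[0, 0, -0.002, 0, 0, 0], [0, 0, -0.003, 0, 0, 0], [0, 0, -0.003, 0, 0, 0]]}}

```text
clock: 7.62
tcp_pos: [0.5087, 0.0267, 0.1424]
orientation: [-3.138, 0.15, -0.0]
contact_force: [-0.3, -0.4, -1.6]
grip_width: 0.0422
gripper_force: 41.1
```

Call:
{"method": "step_arm", "body": {"rows": [[0, 0, -0.001, 0, 0, 0], [0, 0, -0.002, 0, 0, 0], [0, 0, -0.003, 0, 0, 0], [0, 0, -0.003, 0, 0, 0]]}}

```text
clock: 7.95
tcp_pos: [0.5085, 0.0267, 0.1405]
orientation: [3.138, -0.15, 0.0]
contact_force: [-0.2, -0.5, -1.2]
grip_width: 0.0421
gripper_force: 41.1
```

Call:
{"method": "step_arm", "body": {"rows": [[0, 0, -0.001, 0, 0, 0], [0, 0, -0.002, 0, 0, 0], [0, 0, -0.002, 0, 0, 0], [0, 0, -0.002, 0, 0, 0]]}}

```text
clock: 8.28
tcp_pos: [0.5087, 0.0267, 0.1398]
orientation: [3.138, -0.15, 0.001]
contact_force: [-2.4, -0.3, 6.1]
grip_width: 0.0418
gripper_force: 41.8
```

Call:
{"method": "step_arm", "body": {"rows": [[0, 0, 0, 0, 0, 0], [0, 0, 0, 0, 0, 0], [0, 0, 0, 0, 0, 0], [0, 0, 0, 0, 0, 0], [0, 0, 0, 0, 0, 0]], "jaw": 0.3}}

```text
clock: 8.7
tcp_pos: [0.5086, 0.0267, 0.1392]
orientation: [-3.138, 0.15, 0.0]
contact_force: [-1.3, -0.2, -0.2]
grip_width: 0.0599
gripper_force: 0.0
```

Call:
{"method": "step_arm", "body": {"rows": [[0, 0, 0, 0, 0, 0], [0, 0, 0, 0, 0, 0], [0, 0, 0.01, 0, 0, 0], [0, 0, 0.02, 0, 0, 0], [0, 0, 0.03, 0, 0, 0]], "jaw": 0}}

```text
clock: 9.12
tcp_pos: [0.5087, 0.0268, 0.1581]
orientation: [-3.138, 0.149, -0.001]
contact_force: [0.8, 0.5, 0.3]
grip_width: 0.0855
gripper_force: 0.0
```

Call:
{"method": "step_arm", "body": {"rows": [[0, 0, 0.03, 0, 0, 0], [0, 0, 0.16, 0, 0, 0], [0, 0, 0.16, 0, 0, 0], [0, 0, 0.16, 0, 0, 0], [0, 0, 0.16, 0, 0, 0]]}}

```text
clock: 9.53
tcp_pos: [0.5101, 0.027, 0.2564]
orientation: [-3.138, 0.15, -0.009]
contact_force: [-0.3, -0.1, -1.1]
grip_width: 0.0853
gripper_force: 0.0
```

```bash
python3 - <<'E'
from h import *
o=r.get_obs(); im=grab('wrist','w5.png'); b=grab('side','d5.png');a=grab('scene','s5.png')
print(o['tcp_pos'],o['orientation'])
A=cv2.resize(a[160:260,212:312],(300,300),interpolation=cv2.INTER_CUBIC)
B=cv2.resize(b[160:260,255:355],(300,300),interpolation=cv2.INTER_CUBIC)
cv2.imwrite('pics/m5.png',np.hstack([A,B,im[180:330,100:300].repeat(2,0)[:,:]])[:,:,::-1])
E
```

```text
[0.51008172 0.02697283 0.25637342] [-3.13759508  0.1498885  -0.00932481]
```

View pics/m5.png

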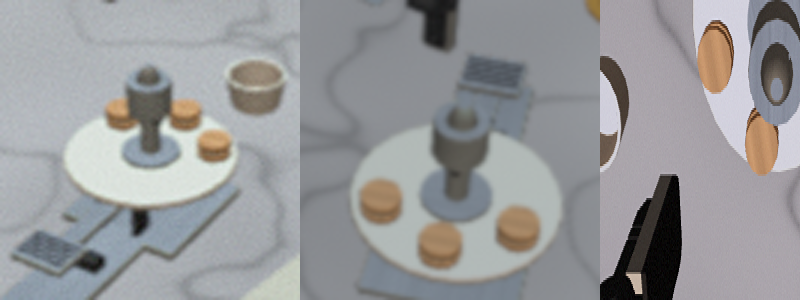

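The collar is upright on the catches and the pedal is up. Next, close the jaws and move above the tread.

Call:
{"method": "step_arm", "body": {"rows": [[0.0315, -0.27, 0, 0, 0, 0], [0.0315, -0.27, 0, 0, 0, 0], [0.0315, -0.27, -0.01, 0, 0, 0], [0.0315, -0.27, -0.06, 0, 0, 0], [0.0315, -0.27, -0.12, 0, 0, 0]], "jaw": 1}}

```text
clock: 10.1
tcp_pos: [0.5292, -0.1429, 0.183]
orientation: [3.133, -0.163, 0.009]
contact_force: [1.0, -0.8, -0.9]
grip_width: 0.0254
gripper_force: 0.0
```

Call:
{"method": "step_arm", "body": {"rows": [[0, 0, -0.05, 0, 0, 0], [0, 0, -0.09, 0, 0, 0], [0, 0, -0.12, 0, 0, 0], [0, 0, -0.13, 0, 0, 0], [0, 0, -0.13, 0, 0, 0]]}}

```text
clock: 10.52
tcp_pos: [0.5254, -0.1348, 0.1014]
orientation: [-3.137, 0.149, 0.009]
contact_force: [-0.2, 0.1, 0.2]
grip_width: -0.0003
gripper_force: 0.0
```

Call:
{"method": "step_arm", "body": {"rows": [[0, 0, 0, 0, 0, 0], [0, 0, 0, 0, 0, 0]]}}

```text
clock: 10.68
tcp_pos: [0.5282, -0.1352, 0.1049]
orientation: [3.138, -0.149, 0.002]
contact_force: [-0.4, -0.2, 0.7]
grip_width: -0.0002
gripper_force: 0.0
```

```bash
python3 - <<'E'
from h import *
o=r.get_obs(); im=grab('wrist','w6.png'); print(o['tcp_pos'],o['grip_width'],o['contact_force'])
b=grab('side','d6.png')
B=cv2.resize(b[140:240,265:365],(420,420),interpolation=cv2.INTER_CUBIC)
cv2.imwrite('pics/m6.png',np.hstack([im[:,180:400],B])[:,:,::-1])
W=cam('wrist',o);print(proj(*W,[.529,-.1355,.057])-[180,0])
E
```

```text
[ 0.52819113 -0.13521291  0.10485109] -0.0002025812425602313 [-0.37956111 -0.19395373  0.74824823]
[ 98.39881601 241.98164252]
```

View pics/m6.png

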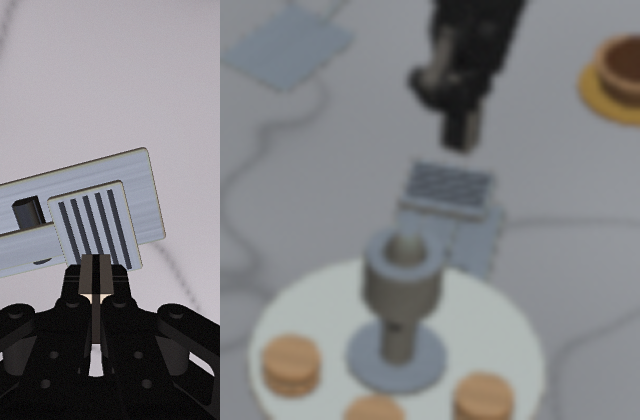

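The closed fingertips are over the tread, slightly toward its near edge. I'll shift 3 mm in +x and feel down.

Call:
{"method": "step_arm", "body": {"rows": [[0.005, 0, -0.01, 0, 0, 0], [0.005, 0, -0.02, 0, 0, 0], [0.005, 0, -0.024, 0, 0, 0], [0.005, 0, -0.028, 0, 0, 0]]}}

```text
clock: 11.12
tcp_pos: [0.5301, -0.1352, 0.0865]
orientation: [-3.138, 0.149, 0.001]
contact_force: [-0.9, 0.1, 0.2]
grip_width: -0.0001
gripper_force: 0.0
```

Call:
{"method": "step_arm", "body": {"rows": [[0, 0, -0.003, 0, 0, 0], [0, 0, -0.006, 0, 0, 0], [0, 0, -0.009, 0, 0, 0], [0, 0, -0.012, 0, 0, 0]]}}

```text
clock: 11.45
tcp_pos: [0.5305, -0.1352, 0.0797]
orientation: [3.138, -0.15, 0.0]
contact_force: [0.5, 0.1, -0.5]
grip_width: 0.0001
gripper_force: 0.0
```

Call:
{"method": "step_arm", "body": {"rows": [[0, 0, -0.003, 0, 0, 0], [0, 0, -0.006, 0, 0, 0], [0, 0, -0.009, 0, 0, 0], [0, 0, -0.012, 0, 0, 0]]}}

```text
clock: 11.78
tcp_pos: [0.5305, -0.1352, 0.0725]
orientation: [3.138, -0.15, 0.0]
contact_force: [-0.1, 0.2, 0.8]
grip_width: -0.0002
gripper_force: 0.0
```

Call:
{"method": "step_arm", "body": {"rows": [[0, 0, -0.002, 0, 0, 0], [0, 0, -0.004, 0, 0, 0], [0, 0, -0.006, 0, 0, 0], [0, 0, -0.008, 0, 0, 0], [0, 0, -0.01, 0, 0, 0]]}}

```text
clock: 12.2
tcp_pos: [0.5305, -0.1355, 0.0668]
orientation: [3.138, -0.15, 0.0]
contact_force: [-0.5, -1.7, 2.4]
grip_width: -0.0001
gripper_force: 1.6
```

Call:
{"method": "step_arm", "body": {"rows": [[0, 0, -0.002, 0, 0, 0], [0, 0, -0.004, 0, 0, 0], [0, 0, -0.006, 0, 0, 0], [0, 0, -0.008, 0, 0, 0], [0, 0, -0.01, 0, 0, 0]]}}

```text
clock: 12.62
tcp_pos: [0.5305, -0.1357, 0.0607]
orientation: [3.137, -0.15, 0.0]
contact_force: [-1.0, -3.3, 4.8]
grip_width: 0.0002
gripper_force: 2.4
```

Call:
{"method": "step_arm", "body": {"rows": [[0, 0, -0.002, 0, 0, 0], [0, 0, -0.004, 0, 0, 0], [0, 0, -0.006, 0, 0, 0], [0, 0, -0.006, 0, 0, 0]]}}

```text
clock: 12.95
tcp_pos: [0.5305, -0.1356, 0.0569]
orientation: [3.138, -0.15, 0.0]
contact_force: [-0.7, -3.6, 4.6]
grip_width: 0.0004
gripper_force: 2.6
```

Call:
{"method": "step_arm", "body": {"rows": [[0, 0, -0.001, 0, 0, 0], [0, 0, -0.002, 0, 0, 0], [0, 0, -0.003, 0, 0, 0], [0, 0, -0.004, 0, 0, 0], [0, 0, -0.005, 0, 0, 0]]}}

```text
clock: 13.37
tcp_pos: [0.5305, -0.1355, 0.0541]
orientation: [3.138, -0.15, 0.0]
contact_force: [-0.6, -3.6, 4.8]
grip_width: 0.0006
gripper_force: 3.0
```

Call:
{"method": "step_arm", "body": {"rows": [[0, 0, -0.001, 0, 0, 0], [0, 0, -0.002, 0, 0, 0], [0, 0, -0.003, 0, 0, 0], [0, 0, -0.003, 0, 0, 0]]}}

```text
clock: 13.7
tcp_pos: [0.5305, -0.1354, 0.0523]
orientation: [3.138, -0.15, 0.0]
contact_force: [-1.5, -2.7, 6.1]
grip_width: -0.0001
gripper_force: 3.1
```

Call:
{"method": "step_arm", "body": {"rows": [[0, 0, -0.001, 0, 0, 0], [0, 0, -0.002, 0, 0, 0], [0, 0, -0.003, 0, 0, 0], [0, 0, -0.004, 0, 0, 0], [0, 0, -0.004, 0, 0, 0]]}}

```text
clock: 14.12
tcp_pos: [0.5306, -0.1354, 0.0507]
orientation: [3.138, -0.15, 0.0]
contact_force: [-3.9, -3.0, 13.8]
grip_width: 0.0
gripper_force: 7.3
```

Call:
{"method": "step_arm", "body": {"rows": [[0, 0, -0.001, 0, 0, 0], [0, 0, -0.002, 0, 0, 0], [0, 0, -0.003, 0, 0, 0], [0, 0, -0.003, 0, 0, 0]]}}

```text
clock: 14.45
tcp_pos: [0.5307, -0.1353, 0.0502]
orientation: [3.137, -0.15, 0.0]
contact_force: [-8.3, -2.0, 27.3]
grip_width: -0.0
gripper_force: 13.8
```

On the stop, but at 28 N. I'll ease back to about 20 N and check the collar.

Call:
{"method": "step_arm", "body": {"rows": [[0, 0, 0.001, 0, 0, 0], [0, 0, 0.0015, 0, 0, 0], [0, 0, 0.0015, 0, 0, 0], [0, 0, 0.0015, 0, 0, 0], [0, 0, 0.0015, 0, 0, 0]]}}

```text
clock: 14.87
tcp_pos: [0.5306, -0.1354, 0.0505]
orientation: [3.137, -0.15, 0.001]
contact_force: [-6.0, -3.1, 20.7]
grip_width: -0.0003
gripper_force: 10.3
```

Call:
{"method": "step_arm", "body": {"rows": [[0, 0, 0, 0, 0, 0], [0, 0, 0, 0, 0, 0], [0, 0, 0, 0, 0, 0], [0, 0, 0, 0, 0, 0]]}}

```text
clock: 15.2
tcp_pos: [0.5306, -0.1354, 0.0505]
orientation: [3.137, -0.15, 0.001]
contact_force: [-6.2, -2.1, 20.3]
grip_width: -0.0003
gripper_force: 10.3
```

```bash
python3 - <<'E'
from h import *
b=grab('side','d7.png');a=grab('scene','s7.png'); print(r.get_obs()['contact_force'])
A=cv2.resize(a[160:260,212:312],(400,400),interpolation=cv2.INTER_CUBIC)
B=cv2.resize(b[160:260,255:355],(400,400),interpolation=cv2.INTER_CUBIC)
cv2.imwrite('pics/m7.png',np.hstack([A,B])[:,:,::-1])
E
```

```text
[-6.33355805 -3.28655263 21.08621033]
```

View pics/m7.png

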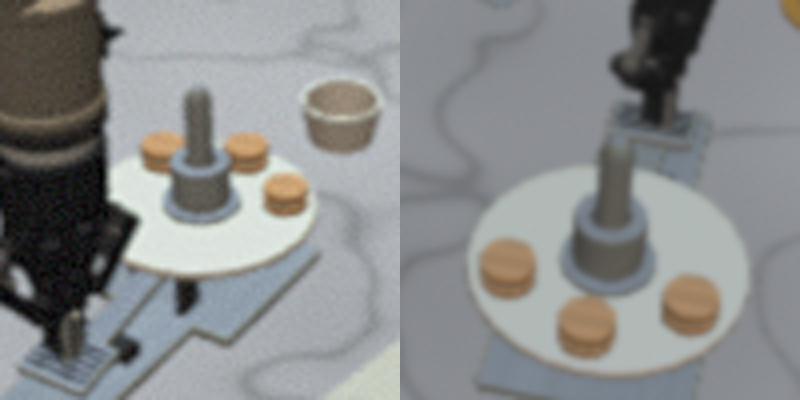

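The collar is seated on the hub. Now I'll let the pedal up slowly.

Call:
{"method": "step_arm", "body": {"rows": [[0, 0, 0.003, 0, 0, 0], [0, 0, 0.006, 0, 0, 0], [0, 0, 0.009, 0, 0, 0], [0, 0, 0.012, 0, 0, 0], [0, 0, 0.015, 0, 0, 0]]}}

```text
clock: 15.72
tcp_pos: [0.5306, -0.1355, 0.0582]
orientation: [3.138, -0.15, 0.001]
contact_force: [-0.0, -3.5, 4.6]
grip_width: 0.0
gripper_force: 2.4
```

Call:
{"method": "step_arm", "body": {"rows": [[0, 0, 0.003, 0, 0, 0], [0, 0, 0.006, 0, 0, 0], [0, 0, 0.009, 0, 0, 0], [0, 0, 0.012, 0, 0, 0], [0, 0, 0.015, 0, 0, 0]]}}

```text
clock: 16.13
tcp_pos: [0.5306, -0.1347, 0.0671]
orientation: [-3.138, 0.149, -0.0]
contact_force: [0.5, -1.2, 2.4]
grip_width: 0.0
gripper_force: 1.4
```

Call:
{"method": "step_arm", "body": {"rows": [[0, 0, 0.003, 0, 0, 0], [0, 0, 0.006, 0, 0, 0], [0, 0, 0.009, 0, 0, 0], [0, 0, 0.012, 0, 0, 0], [0, 0, 0.015, 0, 0, 0]]}}

```text
clock: 16.55
tcp_pos: [0.53, -0.1347, 0.0758]
orientation: [-3.138, 0.149, 0.002]
contact_force: [0.0, 0.4, 0.8]
grip_width: 0.0
gripper_force: 0.0
```

Call:
{"method": "step_arm", "body": {"rows": [[0, 0, 0.01, 0, 0, 0], [0, 0, 0.03, 0, 0, 0], [0, 0, 0.06, 0, 0, 0], [0, 0, 0.1, 0, 0, 0], [0, 0, 0.1, 0, 0, 0]]}}

```text
clock: 16.97
tcp_pos: [0.5332, -0.1355, 0.1409]
orientation: [3.137, -0.149, 0.011]
contact_force: [1.0, -0.3, 0.7]
grip_width: -0.0002
gripper_force: 0.0
```

Call:
{"method": "step_arm", "body": {"rows": [[0, 0, 0.1, 0, 0, 0], [0, 0, 0.1, 0, 0, 0], [0, 0, 0.1, 0, 0, 0], [0, 0, 0.1, 0, 0, 0], [0, 0, 0.1, 0, 0, 0]]}}

```text
clock: 17.38
tcp_pos: [0.5298, -0.1352, 0.1956]
orientation: [3.138, -0.15, -0.001]
contact_force: [-0.4, 1.1, -0.5]
grip_width: 0.0001
gripper_force: 0.0
```

```bash
python3 - <<'E'
from h import *
o=r.get_obs(); W=cam('wrist',o); grab('wrist','w8.png'); print(o['tcp_pos'],o['contact_force'])
i=cv2.imread('pics/w8.png').astype(int);d=cv2.medianBlur(np.clip(i[:,:,0]-i[:,:,2]+50,0,255).astype(np.uint8),3);m=d>61
for n,p in [('tread up',[.531,-.135,.057])]:
    uv=proj(*W,p)
    cs,_=cv2.findContours(m.astype(np.uint8),cv2.RETR_EXTERNAL,cv2.CHAIN_APPROX_NONE)
    print(n,uv,[ (cv2.boundingRect(c)) for c in cs if len(c)>40])
E

```

```text
[ 0.52984471 -0.13518838  0.19560717] [-0.41554727  1.12055528 -0.50272126]
tread up [277.00476782 198.30113473] [(34, 241, 57, 45), (54, 216, 68, 63), (180, 191, 76, 46), (245, 161, 62, 69), (125, 140, 200, 68), (464, 0, 23, 5)]
```

```bash
python3 -c "
from bench import r
print(r.hand_in())"
```

```text
the job is handed in; nothing more can be done
None
```

The job is handed in, but no verdict came back: the collar dropped home onto the hub, the pedal was pressed to its stop (brief 28 N peak, held at about 21 N) and eased back up, and the bystanders were not re-measured.

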